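# Ready the cold condiment rail for service

### The arm

A 7-joint arm with a two-finger parallel gripper is mounted at the origin on the work surface. World frame = base frame: x ahead of the robot, y to its left, z up, the work surface at z = 0. Lengths are in m, angles in rad, forces in N, time in s.
With the tool pointing down it reaches from about 0.4 to 0.85 m from the base axis. Payload 10.4 kg.
Tool frame: the origin (TCP) lies at the very end of the fingers, on their centre line; the grasp point (between the pads) lies 19 mm behind it; z points along the fingers, y is the line along which they close (so a half turn about z gives the same grasp; the last joint's range is limited). The gripper opens to 87 mm and grips with 3 to 60 N. Pads are 19 mm wide; open, the fingers measure 117 mm over their backs; the gripper's body (75 mm by 190 mm) begins 51 mm behind the grasp point.
Start: joints at [-0.023, 0.332, -0.065, 1.46, 0.022, 1.35, -0.088], TCP at [0.625, 0, 0.223] pointing down, gripper open.
Joint ranges: [-2.6, 2.6], [-0.5, 2.12], [-1.47, 1.34], [0.16, 2.42], [-1.27, 4.41], [0.06, 2.06], [-2.6, 2.6]. Speed limits (rad/s): [2.22, 2.22, 2.79, 2.79, 3.14, 3.14, 3.14].

### API

Orientations are given as a unit quaternion [x, y, z, w].
In Python, from bench import read_state, cams, workorder gives the robot as it stands.
- The arm moves only by the shell command python3 -m crank 'ROWS' [FORCE]. ROWS is text: rows parted by semicolons, each of 5 numbers parted by spaces: the shift along the tool's x, y, z scaled (see below), then the turn about the tool's z scaled (see below), then the opening, from -1 (shut) to 1 (fully open). In form: dx dy dz yaw jaw; .... A call has 1 to 10 rows; each row shifts and turns the commanded pose from where the row before left it, along the tool's axes as they then stand; what a row does not reach is not made up. The controller multiplies each number of a shift by 200 mm and each number of a turn by 90 degrees. A row lasts 1/10 s, in which the tool goes at most 50 mm and 8.59 degrees, less where a joint would pass 70% of its speed; a pose out of reach is approached as far as the arm can. A call with a number of a shift or a turn outside -1 to 1 is refused whole. A call with a gripper value outside its range is refused whole. The fingers move at their own pace and stop on an object; FORCE is the grip in N (left out, the last holds). Time passes only in rows, so rows that do not move let the fingers close. It gives the time, the measured TCP pose, the force, the opening and the grip force at its end, in the units of the state.
- read_state(): the state, without advancing time (a new reading comes with each control period).
- cams.camera(name): name is "scene" or "side" or "wrist"; returns a dict with "img" (384x512x3 uint8, blue, green, red), "K" (3x3 intrinsics, pixels), "xyz" and "attitude" of the camera in the world; the wrist camera has in their place "mount" (4x4, takes a point from camera to tool coordinates, whose origin is the TCP and whose axes are the flange's). Camera axes: x right, y down, z forward; pixel columns grow to the right and rows downward; lengths in m; the calibration is good to about 2 mm. A picture is of the moment at which its call begins: read the wrist's pose just before it. There is no depth.
- workorder.close_job(): hands the job in; it is judged then, once.
The state is a dict: "time": time; "joint_positions": joint angles; "joint_vel": joint speeds; "joint_torque": joint torques, N m; "ee_pos": TCP position; "eef_rot": TCP orientation; "ft_force": force on the tool from outside, world axes, zero at the start; "torque": the same for the moment, N m; "width": finger opening in m; "grip_force": force on a finger pad.
Only numpy, scipy, OpenCV 4.12 (cv2) and the standard library are available. Lean on these libraries where they do the work, as an engineer would, in place of code of your own. Each camera call takes 0.05 s, during which the arm holds its last target. There are 200 camera calls.

### The job

Get the cold condiment rail ready for service: for every filled pan standing on the counter, lift the cover out of the pocket of the same shape, put that cover flat into its own slot in the white storage rack, and seat the pan fully home, flat and square, in the pocket it belongs to. A pocket that has no pan keeps its cover, and the pans must stay upright all the while. When every pan and cover is in place, push the chiller lever all the way over to on, and leave the other things on the counter alone.

Things in the scene. Friction and masses are not known exactly. Their poses are not given: they have to be found in the camera images.
- pan_long: Filled, closed stainless condiment pan with a white lid, oblong: 56 mm along its x by 112 mm along its y, 50 mm high, with an upright black grip on the middle of its lid: 40 mm along the pan's x, 16 mm thick along its y, 32 mm high (top 82 mm above the underside); about 0.45 kg. It may be absent. Origin: centre of the underside; z up when level.
- pan_square: Filled, closed stainless condiment pan with a white lid, square: 76 by 76 mm, 50 mm high, with an upright black grip on the middle of its lid: 40 mm along the pan's x, 16 mm thick along its y, 32 mm high (top 82 mm above the underside); about 0.45 kg. It may be absent. Origin: centre of the underside; z up when level.
- pan_round: Filled, closed stainless condiment pan with a white lid, round: 78 mm in diameter, 50 mm high, with an upright black grip on the middle of its lid: 40 mm along the pan's x, 16 mm thick along its y, 32 mm high (top 82 mm above the underside); about 0.45 kg. It may be absent. Origin: centre of the underside; z up when level.
- cover_long: Flat stainless pocket cover, oblong: 56 mm along its x by 112 mm along its y, 18 mm thick, with the same black grip on its middle (40 mm along its x, 16 mm along its y, 32 mm high; top 50 mm above the underside); about 0.22 kg. At the start it fills the rail's pocket of its shape. Origin: centre of the underside; z up when level.
- cover_square: Flat stainless pocket cover, square: 76 by 76 mm, 18 mm thick, with the same black grip on its middle (40 mm along its x, 16 mm along its y, 32 mm high; top 50 mm above the underside); about 0.22 kg. At the start it fills the rail's pocket of its shape. Origin: centre of the underside; z up when level.
- cover_round: Flat stainless pocket cover, round: 78 mm in diameter, 18 mm thick, with the same black grip on its middle (40 mm along its x, 16 mm along its y, 32 mm high; top 50 mm above the underside); about 0.22 kg. At the start it fills the rail's pocket of its shape. Origin: centre of the underside; z up when level.
- pocket_long (a point): Centre of the floor of the long pocket in the steel cold rail: the pocket is 62 by 118 mm (x by y), 16 mm deep (3 mm play all round), its floor 14 mm and its rim 30 mm above the counter. The rail is a row of three 94 by 140 mm frames, 95 mm apart along x, each with one pocket; their order varies. x and y are the pocket's axes, z up.
- pocket_square (a point): Centre of the floor of the square pocket in the steel cold rail: the pocket is 82 by 82 mm, 16 mm deep (3 mm play all round), its floor 14 mm and its rim 30 mm above the counter. The rail is a row of three 94 by 140 mm frames, 95 mm apart along x, each with one pocket; their order varies. x and y are the pocket's axes, z up.
- pocket_round (a point): Centre of the floor of the round pocket in the steel cold rail: the pocket is 84 mm in diameter, 16 mm deep (3 mm play all round), its floor 14 mm and its rim 30 mm above the counter. The rail is a row of three 94 by 140 mm frames, 95 mm apart along x, each with one pocket; their order varies. x and y are the pocket's axes, z up.
- slot_long (a point): Centre of the floor of the long slot in the white plastic storage rack for covers (a row of three 94 by 140 mm frames like the rail's, order varies): the slot is 62 by 118 mm (x by y), 10 mm deep (3 mm play all round), its floor 14 mm and its rim 24 mm above the counter. x and y are the slot's axes, z up.
- slot_square (a point): Centre of the floor of the square slot in the white plastic storage rack for covers (a row of three 94 by 140 mm frames like the rail's, order varies): the slot is 82 by 82 mm, 10 mm deep (3 mm play all round), its floor 14 mm and its rim 24 mm above the counter. x and y are the slot's axes, z up.
- slot_round (a point): Centre of the floor of the round slot in the white plastic storage rack for covers (a row of three 94 by 140 mm frames like the rail's, order varies): the slot is 84 mm in diameter, 10 mm deep (3 mm play all round), its floor 14 mm and its rim 24 mm above the counter. x and y are the slot's axes, z up.
- chiller (a joint): Black toggle lever of the chiller, on a grey housing that stands on the counter between the rail and the rack, on the robot's side; 80 mm long. 0 = off, leaning 0.5 rad to the housing's -x side (roughly towards the robot); 1.0 rad = on, leaning to its +x side. It stays where it is left.
- chiller_tip (a point): Tip of the chiller lever; it moves with the lever. Its x axis turns with the lever in the housing's upright x-z plane.
- shaker: Glass shaker with a steel cap, 42 mm wide, 75 mm high; a bystander to leave alone. Origin: centre of the underside.
- ramekin: Small white bowl, 72 mm wide, 40 mm high; a bystander to leave alone. Origin: centre of the underside.
- pepper_mill: Dark wooden pepper mill, 54 mm wide, 165 mm high; a bystander to leave alone. Origin: centre of the underside.
- soy: Amber sauce bottle, 62 mm wide, 190 mm high; a bystander to leave alone. Origin: centre of the underside.
- oil: Green oil bottle, 66 mm wide, 200 mm high; a bystander to leave alone. Origin: centre of the underside.
- spoon: Steel serving spoon, 240 mm long, lying on the counter beside one of the two fixtures; a bystander to leave alone. Origin: centre of the underside (of the tool).

How it is judged:
On the way, in this order (a step that is already met when the one before it is completed fails the run):
1. every pan that is there is seated in its own pocket, its cover in its own rack slot, and unused pockets still covered (((horizontal distance between pan_long and pocket_long below 0.006 m and z of pan_long in the frame of pocket_long below 0.0035 m and angle between pan_long's own z axis and vertical below 0.06 rad) or (horizontal distance between cover_long and pocket_long below 0.006 m and z of cover_long in the frame of pocket_long below 0.0035 m and angle between cover_long's own z axis and vertical below 0.06 rad)) and ((horizontal distance between cover_long and pocket_long below 0.006 m and z of cover_long in the frame of pocket_long below 0.0035 m and angle between cover_long's own z axis and vertical below 0.06 rad) or (horizontal distance between cover_long and slot_long below 0.006 m and z of cover_long in the frame of slot_long below 0.0035 m and angle between cover_long's own z axis and vertical below 0.06 rad)) and horizontal distance between pan_long and pocket_long below 0.006 m and z of pan_long in the frame of pocket_long below 0.0035 m and angle between each of pan_long, pan_square, pan_round's own z axis and vertical below 0.06 rad and ((horizontal distance between pan_square and pocket_square below 0.006 m and z of pan_square in the frame of pocket_square below 0.0035 m and angle between pan_square's own z axis and vertical below 0.06 rad) or (horizontal distance between cover_square and pocket_square below 0.006 m and z of cover_square in the frame of pocket_square below 0.0035 m and angle between cover_square's own z axis and vertical below 0.06 rad)) and ((horizontal distance between cover_square and pocket_square below 0.006 m and z of cover_square in the frame of pocket_square below 0.0035 m and angle between cover_square's own z axis and vertical below 0.06 rad) or (horizontal distance between cover_square and slot_square below 0.006 m and z of cover_square in the frame of slot_square below 0.0035 m and angle between cover_square's own z axis and vertical below 0.06 rad)) and horizontal distance between pan_square and pocket_square below 0.006 m and z of pan_square in the frame of pocket_square below 0.0035 m and ((horizontal distance between pan_round and pocket_round below 0.006 m and z of pan_round in the frame of pocket_round below 0.0035 m and angle between pan_round's own z axis and vertical below 0.06 rad) or (horizontal distance between cover_round and pocket_round below 0.006 m and z of cover_round in the frame of pocket_round below 0.0035 m and angle between cover_round's own z axis and vertical below 0.06 rad)) and ((horizontal distance between cover_round and pocket_round below 0.006 m and z of cover_round in the frame of pocket_round below 0.0035 m and angle between cover_round's own z axis and vertical below 0.06 rad) or (horizontal distance between cover_round and slot_round below 0.006 m and z of cover_round in the frame of slot_round below 0.0035 m and angle between cover_round's own z axis and vertical below 0.06 rad)) and horizontal distance between pan_round and pocket_round below 0.006 m and z of pan_round in the frame of pocket_round below 0.0035 m), for 0.2 s.
2. then the chiller lever is pushed to on (value of joint chiller above 0.85 rad), for 0.2 s.
At the end, for the whole second after the job is handed in: Each pan present in its pocket, its cover in its rack slot; pockets without a pan covered. Seated: centre within 6 mm, underside within 3.5 mm of the floor, tilt under 0.06 rad. Lever past 0.85 rad (all of step 1 and value of joint chiller above 0.85 rad); the robot touches nothing.
It fails at once if a pan is tipped by more than 0.6 rad (angle between any of pan_long, pan_square, pan_round's own z axis and vertical above 0.6 rad).
It fails at once if a bystander is moved by more than 50 mm (distance of any of shaker, ramekin, pepper_mill, soy, oil, spoon from where it was at the start of the episode above 0.05 m).
Of pan_long, pan_square, pan_round only 2 to 3 are there at a start; the rules pass over those that are not, and their reading is None.
At some moment in a run one of pan_long, pan_square, pan_round may be knocked a few centimetres aside while the robot is not near it.
It also fails if it takes over 210 s, if anything falls off the work surface, if the arm or the gripper's body presses on something with over 40 N, if the wrist force passes 120 N, or if a joint passes its speed limit or range.

## Working session

There is one attempt and no reset: what is moved stays moved. The work goes in short steps, Python scripts to look and compute and a shell command to move; the robot and the scene stay as the last step left them, time stands still between calls to the robot, and variables do not carry over. Pictures are saved under pics/ and viewed, at most 18 in all, crops included, and the job is handed in when it is done.

```bash
ls; mkdir -p pics
cat > h.py <<'E'
import numpy as np, cv2
from bench import read_state, cams, workorder
from scipy.spatial.transform import Rotation as R
def cam(n):
    s=read_state(); c=cams.camera(n); K=np.array(c['K'])
    if n=='wrist':
        M=np.array(c['mount']); T=np.eye(4); T[:3,:3]=R.from_quat(s['eef_rot']).as_matrix(); T[:3,3]=s['ee_pos']; T=T@M
        return c['img'],K,T
    T=np.eye(4); a=np.array(c['attitude']); T[:3,:3]=a if a.shape==(3,3) else R.from_quat(a).as_matrix(); T[:3,3]=c['xyz']
    return c['img'],K,T
def ray(K,T,uv,z):
    uv=np.atleast_2d(uv).astype(float); d=np.c_[(uv-K[:2,2])/[K[0,0],K[1,1]],np.ones(len(uv))]@T[:3,:3].T
    return T[:3,3]+d*((z-T[2,3])/d[:,2])[:,None]
def proj(K,T,P):
    p=(np.atleast_2d(P)-T[:3,3])@T[:3,:3]; p=p@K.T; return p[:,:2]/p[:,2:]
E
python3 - <<'E'
from h import *
s=read_state();print(s)
for n in ['scene','side','wrist']:
    i,K,T=cam(n);cv2.imwrite(f'pics/{n}0.png',i);print(n,K.round(1),T.round(3))
E
```

```text
pics
{'time': 0.0, 'joint_positions': array([-0.02259302,  0.33290482, -0.06472151,  1.46096179,  0.02160648,
        1.34987225, -0.08849724]), 'joint_vel': array([-6.05757713e-04, -2.65222045e-03,  1.82017115e-03,  6.68462718e-05,
        4.49529904e-04, -1.06174702e-03,  8.15914609e-04]), 'joint_torque': array([-1.20520472e-04, -6.23245955e+01,  2.44190963e-02, -3.89891267e+01,
       -6.13984605e-02,  3.97891912e-02,  1.87085252e-04]), 'ee_pos': array([6.24610417e-01, 5.51350456e-07, 2.21723642e-01]), 'eef_rot': array([ 7.07092820e-01,  7.07120370e-01, -5.35404717e-04, -4.89034159e-04]), 'ft_force': array([ 0.6749301 ,  0.68249139, -0.35988914]), 'torque': array([0.01757987, 0.0029155 , 0.00577473]), 'grip_force': 0.0, 'width': 0.08702703616852961}
scene [[462.    0.  250.5]
 [  0.  462.  190.7]
 [  0.    0.    1. ]] [[ 0.86   0.265 -0.436  1.163]
 [ 0.51  -0.458  0.728 -0.856]
 [-0.007 -0.849 -0.529  0.767]
 [ 0.     0.     0.     1.   ]]
side [[381.    0.  257. ]
 [  0.  381.  185.2]
 [  0.    0.    1. ]] [[-0.805 -0.431  0.407  0.067]
 [-0.593  0.591 -0.548  0.781]
 [-0.004 -0.682 -0.731  0.98 ]
 [ 0.     0.     0.     1.   ]]
wrist [[335.3   0.  257.1]
 [  0.  335.3 189.2]
 [  0.    0.    1. ]] [[ 1.     0.001  0.     0.627]
 [ 0.001 -0.953 -0.304  0.084]
 [-0.     0.304 -0.953  0.385]
 [ 0.     0.     0.     1.   ]]
```

View pics/scene0.png

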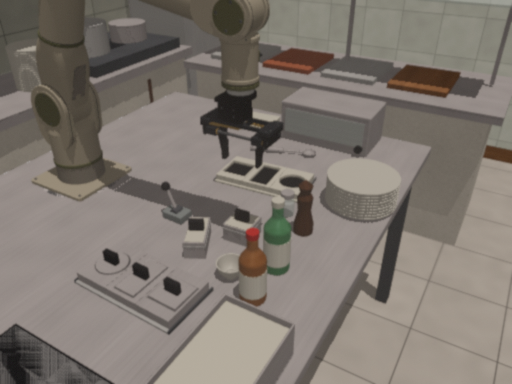

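View pics/side0.png

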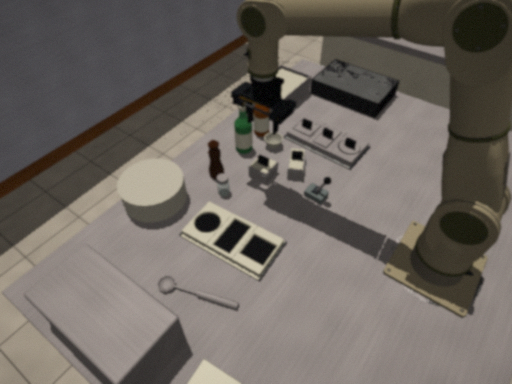

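Run:
```python
from h import *
i,K,T=cam('scene')
for n,uv,z in [('cov r',(112,262),.064),('cov m',(141,276),.05),('cov 3',(172,290),.05),('panL grip base',(196,228),.06),('panS',(242,220),.06),('slot r',(291,182),.02),('slot m',(266,175),.02),('slot3',(238,168),.02),('lever base',(177,213),.02),('tip',(166,187),.09),('ramekin',(230,266),.02),('shaker',(290,208),.04),('mill',(303,230),.01),('oil',(277,265),.01),('soy',(252,295),.01)]:
    print(n,ray(K,T,uv,z)[0].round(3))
i,K,T=cam('side')
for n,uv,z in [('cov r',(349,146),.045),('cov 3',(307,124),.045),('panL',(297,158),.06),('panS',(264,165),.06),('slot r',(207,222),.02),('slot m',(233,236),.02),('slot3',(259,249),.02),('tip',(327,181),.09)]:
    print(n,ray(K,T,uv,z)[0].round(3))
```

```text
cov r [ 0.465 -0.317  0.064]
cov m [ 0.543 -0.308  0.05 ]
cov 3 [ 0.632 -0.308  0.05 ]
panL grip base [ 0.551 -0.108  0.06 ]
panS [ 0.635 -0.019  0.06 ]
slot r [0.631 0.28  0.02 ]
slot m [0.541 0.28  0.02 ]
slot3 [0.438 0.274 0.02 ]
lever base [ 0.427 -0.035  0.02 ]
tip [ 0.389 -0.026  0.09 ]
ramekin [ 0.68  -0.149  0.02 ]
shaker [0.706 0.121 0.04 ]
mill [0.766 0.083 0.01 ]
oil [ 0.771 -0.079  0.01 ]
soy [ 0.77  -0.198  0.01 ]
cov r [ 0.429 -0.28   0.045]
cov 3 [ 0.623 -0.301  0.045]
panL [ 0.542 -0.097  0.06 ]
panS [0.616 0.    0.06 ]
slot r [0.634 0.284 0.02 ]
slot m [0.534 0.277 0.02 ]
slot3 [0.442 0.268 0.02 ]
tip [ 0.391 -0.033  0.09 ]
```

View pics/wrist0.png

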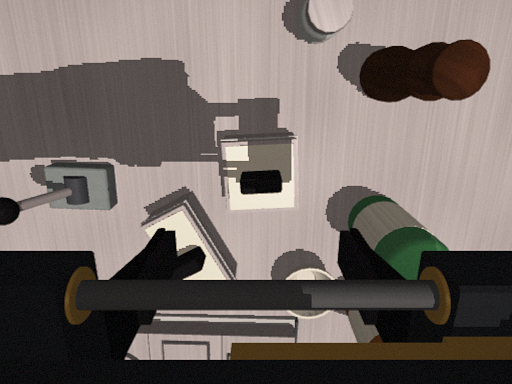

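```bash
python3 -m crank '-0.24 -0.06 -0.03 0 1;-0.24 -0.06 -0.03 0 1;-0.24 -0.06 -0.03 0 1;-0.24 -0.06 -0.03 0 1;-0.24 -0.06 -0.03 0 1;-0.24 -0.06 -0.03 0 1;-0.24 -0.06 -0.03 0 1;0 0 0 0 1;0 0 0 0 1' 40
python3 - <<'E'
from h import *
i,K,T=cam('wrist');cv2.imwrite('pics/w_rail.png',i);np.savez('rail.npz',K=K,T=T)
E
```

```text
time: 1.15
ee_pos: [0.5404, -0.3372, 0.2644]
eef_rot: [0.708, 0.706, -0.0, -0.0]
ft_force: [0.4, 0.1, 0.3]
width: 0.0869
grip_force: 0.0
```

View pics/w_rail.png

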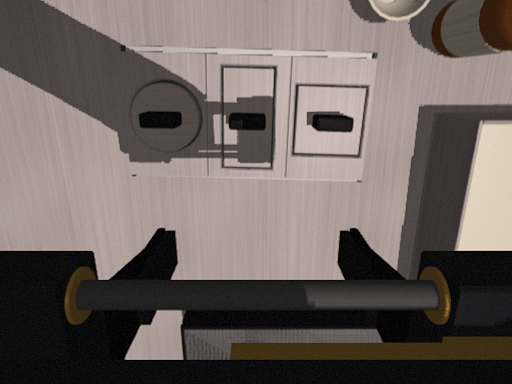

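```bash
cat >> h.py <<'E'
def box(img,roi,th,z,K,T,dark=True,mina=300):
    x0,y0,x1,y1=roi; g=cv2.cvtColor(img,cv2.COLOR_BGR2GRAY)[y0:y1,x0:x1]
    m=((g<th) if dark else (g>th)).astype(np.uint8)
    cs,_=cv2.findContours(m,cv2.RETR_EXTERNAL,cv2.CHAIN_APPROX_NONE)
    for c in sorted(cs,key=cv2.contourArea)[::-1][:3]:
        if cv2.contourArea(c)<mina: continue
        P=ray(K,T,c[:,0]+[x0,y0],z)[:,:2]
        r=cv2.minAreaRect((P*1000).astype(np.float32)); print('  c',np.round(r[0],1),'size',np.round(r[1],1),'ang',round(r[2],2),'bbox',cv2.boundingRect(c))
E
python3 - <<'E'
from h import *
i=cv2.imread('pics/w_rail.png');d=np.load('rail.npz');K,T=d['K'],d['T']
for n,roi in [('long',(214,60,284,175)),('sq',(290,80,375,162)),('round',(125,72,208,157))]:
    for th in (60,75):
        print(n,th);box(i,roi,th,.030,K,T)
for n,roi in [('gl',(225,105,270,135)),('gs',(310,108,358,136)),('gr',(136,106,184,133))]:
    print(n);box(i,roi,32,.064,K,T,mina=100)
g=cv2.cvtColor(i,cv2.COLOR_BGR2GRAY);print(g[140,120:210]);print(g[85,290:375])
print(ray(K,T,[(133,176),(360,181),(126,49),(375,56)],.03).round(4))
cv2.imwrite('pics/railx.png',cv2.resize(i[30:190,110:390],None,fx=2.8,fy=2.8,interpolation=cv2.INTER_CUBIC))
E
```

```text
long 60
  c [ 530.3 -296.6] size [20.7 43.3] ang 89.9 bbox (14, 52, 38, 19)
long 75
  c [ 522.3 -309.1] size [84.4 60.8] ang 87.66 bbox (0, 34, 53, 73)
sq 60
  c [ 630.3 -298.5] size [19.6 47.5] ang 89.9 bbox (22, 34, 41, 18)
sq 75
  c [ 627.4 -297.4] size [21.9 53.6] ang 89.9 bbox (17, 32, 46, 20)
round 60
  c [ 429.4 -294.7] size [19.5 50. ] ang 89.9 bbox (14, 39, 43, 18)
  c [ 444.  -282.8] size [60.8 83.5] ang 49.16 bbox (5, 7, 73, 71)
round 75
  c [ 437.2 -290.1] size [95.6 95.9] ang 89.89 bbox (0, 0, 83, 85)
gl
  c [ 531.8 -292.9] size [16.8 38.6] ang 89.9 bbox (4, 8, 37, 17)
gs
  c [ 623.2 -294.6] size [15.8 42.1] ang 89.9 bbox (3, 7, 40, 16)
gr
  c [ 439.1 -290.6] size [16.8 44.7] ang 89.9 bbox (3, 5, 43, 17)
[70 79 76 72 76 75 76 75 77 77 78 73 76 78 74 75 73 76 72 76 70 68 69 74
 76 77 79 80 73 74 77 74 78 76 77 75 75 77 73 78 79 76 75 79 79 75 74 75
 75 77 75 75 79 75 79 77 77 80 77 76 76 76 74 78 79 78 80 77 78 79 78 58
 34 24 46 70 75 72 76 76 75 74 81 79 70 81 72 65 75 76]
[111 167 182 180 171 122  53  38  56  75  84  78  73  68  75  71  71  75
  70  69  67  65  63  61  64  63  62  60  61  60  59  62  59  56  63  65
  65  63  64  60  63  64  61  64  60  68  81  97  94  92  98  98 100  98
  98  93  99 100 106 115 116 108 107 105 110 112 117 116 125 125 125 124
 109 110 116 115 113 125 125 140 167 182 183 177 165]
[[ 0.3902 -0.3629  0.03  ]
 [ 0.6696 -0.3698  0.03  ]
 [ 0.399  -0.2184  0.03  ]
 [ 0.673  -0.226   0.03  ]]
```

View pics/railx.png

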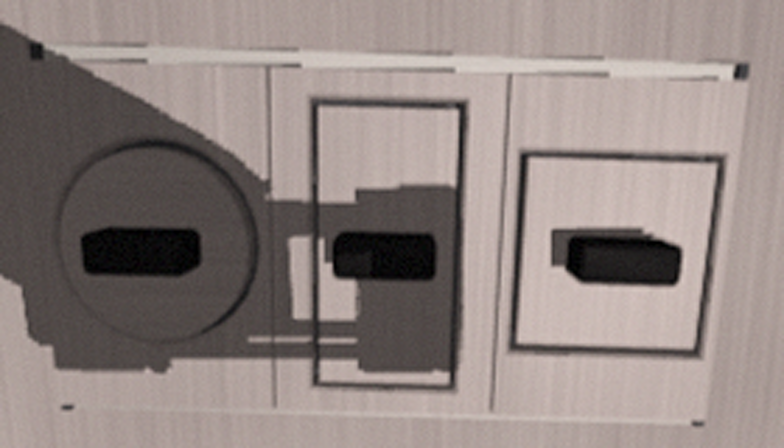

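Run:
```python
from h import *
d=np.load('rail.npz');K,T=d['K'],d['T']
f=lambda c,z:ray(K,T,np.array(c)/2.8+[109.7,29.7],z)[:,:2]*1000
for n,c in [('L',[(314,101),(464,105),(452,386),(315,382)]),('S',[(522,154),(723,158),(699,353),(514,346)])]:
    P=f(c,.031);print(n,P.mean(0).round(1),P.round(1).tolist(),cv2.minAreaRect(P.astype(np.float32)))
    for a,b in((0,1),(3,2)): print(np.degrees(np.arctan2(*(P[b]-P[a])[::-1])))
    for a,b in((3,0),(2,1)): print(np.degrees(np.arctan2(*(P[b]-P[a])[::-1]))-90)
P=f([(57,240),(257,240),(157,140),(157,342)],.031);print('R',P.round(1).tolist(),P[:2].mean(0),P[2:].mean(0))
print('sep',f([(270,65),(275,407),(510,73),(492,410)],.03).round(1).tolist())
# grips top face corners
for n,c in [('gR',[(82,232),(200,230),(200,272),(84,274)]),('gL',[(333,235),(436,235),(436,277),(333,277)]),('gS',[(580,238),(680,242),(680,283),(580,281)])]: 
    P=f(c,.064);print(n,P.mean(0).round(1),P.round(1).tolist())
```

```text
L [ 531.7 -294. ] [[503.7, -235.9], [563.2, -237.5], [559.7, -352.3], [500.2, -350.4]] ((531.6537475585938, -293.98895263671875), (114.79739379882812, 59.52183151245117), 88.25220489501953)
-1.5299706182256314
-1.8300649903518114
-1.7124327725554593
-1.747793508893423
S [ 626.6 -296.6] [[586.8, -256.1], [668.0, -257.8], [665.6, -337.9], [586.0, -334.7]] ((626.2189331054688, -296.6381530761719), (80.11075592041016, 81.21281433105469), 88.28265380859375)
-1.184325390178421
-2.3045152671532434
-0.5707574454029469
-1.7173325097333105
R [[395.5, -289.8], [478.2, -289.9], [440.2, -250.5], [433.2, -332.7]] [ 436.85186261 -289.87298715] [ 436.70179009 -291.59674551]
sep [[486.7, -222.6], [482.2, -361.8], [581.2, -225.7], [577.4, -363.4]]
gR [ 439.3 -291.4] [[417.5, -283.8], [462.2, -283.2], [461.1, -298.9], [416.6, -299.6]]
gL [ 531.9 -293. ] [[512.5, -285.1], [551.5, -285.2], [551.6, -301.0], [512.0, -300.9]]
gS [ 625.7 -295.1] [[606.1, -286.4], [644.2, -287.9], [645.5, -303.4], [607.0, -302.6]]
```

```bash
python3 -m crank '0.24 0.04 0 0 1;0.24 0.04 0 0 1;0.24 0.04 0 0 1;0.24 0.04 0 0 1;0.24 0.04 0 0 1;0 0 0 0 1;0 0 0 0 1'
python3 - <<'E'
from h import *
i,K,T=cam('wrist');cv2.imwrite('pics/w_pans.png',i);np.savez('pans.npz',K=K,T=T)
E
python3 -m crank '0.24 -0.03 0 0 1;0.24 -0.03 0 0 1;0.24 -0.03 0 0 1;0.24 -0.03 0 0 1;0.24 -0.03 0 0 1;0.24 -0.03 0 0 1;0.24 -0.02 0 0 1;0 0 0 0 1;0 0 0 0 1'
python3 - <<'E'
from h import *
i,K,T=cam('wrist');cv2.imwrite('pics/w_rack.png',i);np.savez('rack.npz',K=K,T=T)
p=cv2.imread('pics/w_pans.png'); cv2.imwrite('pics/both.png',np.vstack([cv2.resize(x[40:235,60:460],None,fx=1.5,fy=1.5,interpolation=cv2.INTER_CUBIC) for x in(p,i)]))
E
```

```text
time: 1.9
ee_pos: [0.5812, -0.0928, 0.2645]
eef_rot: [0.705, 0.709, 0.0, -0.0]
ft_force: [0.6, -1.0, -0.6]
width: 0.0872
grip_force: 0.0
time: 2.85
ee_pos: [0.541, 0.2402, 0.2642]
eef_rot: [0.707, 0.707, -0.0, 0.0]
ft_force: [-0.9, -1.1, 0.1]
width: 0.087
grip_force: 0.0
```

View pics/both.png

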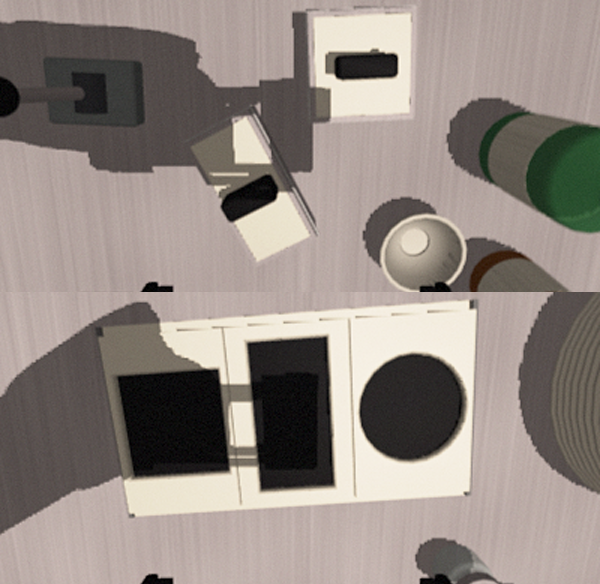

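Run:
```python
from h import *
i=cv2.imread('pics/w_rack.png');d=np.load('rack.npz');K,T=d['K'],d['T']
for n,roi in [('sq',(134,84,216,165)),('long',(222,64,290,178)),('round',(298,70,373,160))]:
    for th in (60,90,120):
        print(n,th);box(i,roi,th,.024,K,T,mina=1500)
f=lambda c,z:ray(K,T,(np.array(c)-[0,292.5])/1.5+[59.8,39.8],z)[:,:2]*1000
print('sep',f([(225,328),(241,503),(349,319),(355,496)],.024).round(1).tolist())
print('edges',f([(130,515),(468,494)],.024).round(1).tolist())
x,y=298,70; g=cv2.cvtColor(i,cv2.COLOR_BGR2GRAY)[70:160,298:373]
for th in(60,90,120):
    c=max(cv2.findContours((g<th).astype(np.uint8),0,1)[0],key=cv2.contourArea)
    P=ray(K,T,c[:,0]+[x,y],.024)[:,:2]*1000; print(cv2.fitEllipse(P.astype(np.float32)))
```

```text
sq 60
  c [446.6 271.8] size [78.8 80. ] ang 4.07 bbox (4, 8, 75, 71)
sq 90
  c [445.6 271.8] size [82.5 81.5] ang 4.19 bbox (2, 7, 77, 73)
sq 120
  c [443.1 274. ] size [96.6 99.7] ang 87.93 bbox (0, 0, 82, 81)
long 60
  c [539.8 278. ] size [ 60.  114.6] ang 4.04 bbox (3, 6, 57, 102)
long 90
  c [539.8 277.8] size [ 62.  115.7] ang 4.04 bbox (3, 6, 58, 102)
long 120
  c [534.7 277.4] size [ 72.9 117.3] ang 3.41 bbox (0, 6, 61, 103)
round 60
  c [633.2 284.5] size [79.2 80.3] ang 5.82 bbox (2, 12, 68, 70)
round 90
  c [633.8 284.8] size [81.7 80.6] ang 47.91 bbox (2, 11, 70, 71)
round 120
  c [634.7 284.2] size [82.3 82.4] ang 0.13 bbox (2, 11, 71, 72)
sep [[489.7, 343.9], [497.4, 207.0], [582.7, 350.4], [592.3, 213.3]]
edges [[403.8, 196.4], [686.1, 215.2]]
((633.6556396484375, 284.69378662109375), (78.84980010986328, 79.99966430664062), 139.20201110839844)
((634.1348266601562, 284.4616394042969), (80.42750549316406, 81.06230926513672), 119.47726440429688)
((634.5781860351562, 284.3647766113281), (81.71275329589844, 82.30355834960938), 103.99114227294922)
```

```bash
python3 -m crank '0 0 0 0.0925 1;0 0 0 0.0925 1;0 0 0 0.0925 1;0 0 0 0.0925 1;0 0 0 0.0925 1;0 0 0 0.0925 1;0 0 0 0.0925 1;0 0 0 0.0925 1;0 0 0 0.0925 1;0 0 0 0.0925 1'
python3 -m crank '0 0 0 0.09 1;0 0.24 0 0 1;0 0.24 0 0 1;0 0.24 0 0 1;0 0.24 0 0 1;0 0.24 0 0 1;0 0.24 0 0 1;0 0.24 0 0 1;0 0 0 0 1;0 0 0 0 1'
cat >> h.py <<'E'
def go(x,y,z,yawdeg):
    "needed shift in tool units to reach world mm pose; yawdeg = ccw heading of tool x from world x"
    s=read_state(); Rm=R.from_quat(s['eef_rot']).as_matrix(); p=np.array(s['ee_pos'])*1000
    h=np.degrees(np.arctan2(Rm[1,0],Rm[0,0])); dy=-(yawdeg-h)
    d=Rm.T@(np.array([x,y,z])-p)
    print('at',p.round(1),'hd',round(h,2),'q7',round(s['joint_positions'][6],2),'tilt',np.degrees(np.arccos(-Rm[2,2])).round(2),'units',(d/200).round(3),'yaw',round(dy/90,4),'w',round(s['width']*1000,1),'f',np.round(s['ft_force'],1),'t',s['time'])
E
python3 -c "
from h import *
go(531.8,-293.9,140,-1.7)"
```

```text
time: 3.9
ee_pos: [0.5419, 0.2374, 0.2647]
eef_rot: [0.999, 0.054, 0.0, 0.0]
ft_force: [0.2, 0.0, -0.2]
width: 0.0872
grip_force: 0.0
time: 4.9
ee_pos: [0.5324, -0.099, 0.2647]
eef_rot: [1.0, -0.015, 0.0, 0.0]
ft_force: [0.4, 1.1, 0.3]
width: 0.0868
grip_force: 0.0
at [532.4 -99.  264.7] hd -1.69 q7 -1.48 tilt 0.02 units [0.026 0.974 0.624] yaw 0.0001 w 86.8 f [0.4 1.1 0.3] t 4.9
```

```bash
python3 -m crank '0.007 0.24 0 0 1;0.007 0.24 0 0 1;0.006 0.247 0.1 0 1;0.006 0.247 0.1 0 1;0 0 0.2 0 1;0 0 0.2 0 1;0 0 0 0 1;0 0 0 0 1;0 0 0 0 1'
python3 -c "
from h import *
go(531.8,-293.9,38,-1.7)"
```

```text
time: 5.8
ee_pos: [0.5351, -0.2847, 0.1497]
eef_rot: [1.0, -0.011, 0.002, 0.001]
ft_force: [-0.2, 0.3, 0.3]
width: 0.0871
grip_force: 0.0
at [ 535.1 -284.7  149.7] hd -1.31 q7 -1.1 tilt 0.21 units [-0.017  0.046  0.559] yaw 0.0043 w 87.1 f [-0.2  0.3  0.3] t 5.8
```

```bash
python3 -m crank '-0.017 0.046 0.1 0.004 1;0 0 0.15 0 1;0 0 0.15 0 1;0 0 0.1 0 1;0 0 0 0 1;0 0 0 0 1'
python3 -c "
from h import *
go(531.8,-293.9,39,-1.7)"
```

```text
time: 6.4
ee_pos: [0.5314, -0.2941, 0.0492]
eef_rot: [1.0, -0.015, 0.001, 0.0]
ft_force: [0.4, -0.8, 0.4]
width: 0.0869
grip_force: 0.0
at [ 531.4 -294.1   49.2] hd -1.69 q7 -1.06 tilt 0.15 units [ 0.002 -0.001  0.051] yaw 0.0001 w 86.9 f [ 0.4 -0.8  0.4] t 6.4
```

```bash
python3 -m crank '0.002 0 0.05 0 1;0 0 0 0 1;0 0 0 0 -1;0 0 0 0 -1;0 0 0 0 -1;0 0 0 0 -1;0 0 0 0 -1;0 0 0 0 -1;0 0 0 0 -1' 40
python3 -c "
from h import *
go(531.8,-293.9,39,-1.7)"
python3 -m crank '0 0 -0.05 0 -1;0 0 -0.1 0 -1;0 0 -0.2 0 -1;0 0 -0.2 0 -1;0 0 -0.05 0 -1;0 0 0 0 -1;0 0 0 0 -1'
python3 -c "
from h import *
go(539.9,277.8,160,4.0)
i,K,T=cam('scene');cv2.imwrite('pics/s1.png',i[140:340,40:340])"
```

```text
time: 7.3
ee_pos: [0.5305, -0.2937, 0.037]
eef_rot: [1.0, -0.015, 0.0, -0.0]
ft_force: [-0.1, -0.4, 0.4]
width: 0.0388
grip_force: 0.0
at [ 530.5 -293.7   37. ] hd -1.71 q7 -1.06 tilt 0.0 units [ 0.006  0.001 -0.01 ] yaw -0.0001 w 38.8 f [-0.1 -0.4  0.4] t 7.3
time: 8.0
ee_pos: [0.5301, -0.2934, 0.1562]
eef_rot: [1.0, -0.015, -0.0, -0.0]
ft_force: [-0.1, -0.2, -0.7]
width: 0.0002
grip_force: 0.0
at [ 530.1 -293.4  156.2] hd -1.7 q7 -1.09 tilt 0.06 units [-0.036 -2.856 -0.017] yaw -0.0634 w 0.2 f [-0.1 -0.2 -0.7] t 8.0
```

View pics/s1.png

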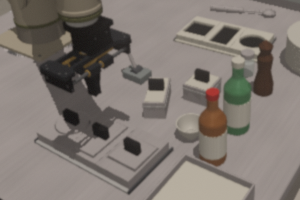

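```bash
python3 -m crank '0 0 0 0 0.2;0 0 0.2 0 0.2;0 0 0.2 0 0.2;0 0 0 0 0.2;0 0 0 0 0.2;0 0 0 0 0.2;0 0 0 0 0.2;0 0 0 0 0.2;0 0 0 0 0.2' 40
python3 -c "
from h import *
go(531.8,-293.9,38,-1.7)"
```

```text
time: 8.95
ee_pos: [0.5309, -0.2939, 0.0779]
eef_rot: [1.0, -0.015, 0.001, 0.0]
ft_force: [-0.4, 0.1, -0.5]
width: 0.0511
grip_force: 0.0
at [ 530.9 -293.9   77.9] hd -1.71 q7 -1.07 tilt 0.08 units [ 0.004 -0.     0.199] yaw -0.0001 w 51.1 f [-0.4  0.1 -0.5] t 8.95
```

```bash
python3 -m crank '0.004 0 0.1 0 0.2;0 0 0.1 0 0.2;0 0 0 0 -1;0 0 0 0 -1;0 0 0 0 -1;0 0 0 0 -1;0 0 0 0 -1;0 0 0 0 -1;0 0 0 0 -1;0 0 0 0 -1' 40
python3 -c "
from h import *
go(531.8,-293.9,38,-1.7)"
```

```text
time: 9.95
ee_pos: [0.5316, -0.294, 0.0376]
eef_rot: [1.0, -0.015, 0.0, 0.0]
ft_force: [-1.9, -0.6, 6.0]
width: 0.0159
grip_force: 40.0
at [ 531.6 -294.    37.6] hd -1.71 q7 -1.06 tilt 0.05 units [ 0.001 -0.001 -0.002] yaw -0.0001 w 15.9 f [-1.9 -0.6  6. ] t 9.95
```

```bash
python3 -m crank '0 0 -0.05 0 -1;0 0 -0.1 0 -1;0 0 -0.2 0 -1;0 0 -0.2 0 -1;0 0 -0.05 0 -1;0 0 0 0 -1'
python3 -m crank '0 -0.24 0 0 -1;0 -0.24 0 0 -1;0 -0.24 0 0 -1;0 -0.24 0 0 -1;0 -0.24 0 0 -1;0 -0.24 0 0 -1;0 -0.24 0 0 -1;0 -0.24 0 0 -1;0 0 0 0 -1;0 0 0 0 -1'
python3 -c "
from h import *
go(539.9,277.8,100,4.0)"
```

```text
time: 10.55
ee_pos: [0.5321, -0.2941, 0.1589]
eef_rot: [1.0, -0.015, 0.002, 0.0]
ft_force: [0.0, 0.3, -2.5]
width: 0.0161
grip_force: 40.0
time: 11.55
ee_pos: [0.5415, 0.0911, 0.1551]
eef_rot: [1.0, -0.013, -0.002, 0.0]
ft_force: [-0.1, -0.7, -2.2]
width: 0.0156
grip_force: 40.0
at [541.5  91.1 155.1] hd -1.54 q7 -1.84 tilt 0.19 units [-0.032 -0.933  0.275] yaw -0.0615 w 15.6 f [-0.1 -0.7 -2.2] t 11.55
```

```bash
python3 -m crank '-0.006 -0.23 0 0 -1;-0.006 -0.23 0 0 -1;-0.006 -0.23 0 0 -1;-0.006 -0.23 0 0 -1;0 0 0 -0.06 -1;0 0 0 0 -1;0 0 0 0 -1;0 0 0 0 -1'
python3 -c "
from h import *
go(539.9,277.8,80,4.0)"
```

```text
time: 12.35
ee_pos: [0.544, 0.2717, 0.1567]
eef_rot: [1.0, 0.03, -0.0, 0.001]
ft_force: [-0.4, -0.2, -2.6]
width: 0.0159
grip_force: 40.0
at [544.  271.7 156.7] hd 3.4 q7 -2.06 tilt 0.06 units [-0.019 -0.032  0.383] yaw -0.0067 w 15.9 f [-0.4 -0.2 -2.6] t 12.35
```

```bash
python3 -m crank '-0.019 -0.032 0.1 -0.0067 -1;0 0 0.2 0 -1;0 0 0.15 0 -1;0 0 0 0 -1;0 0 0 0 -1;0 0 0 0 -1'
python3 -c "
from h import *
go(539.9,277.8,38,4.0)
i,K,T=cam('wrist');cv2.imwrite('pics/w2.png',i)"
```

```text
time: 12.95
ee_pos: [0.5407, 0.2804, 0.0693]
eef_rot: [0.999, 0.037, 0.001, -0.001]
ft_force: [0.7, 1.0, -2.0]
width: 0.0156
grip_force: 40.0
at [540.7 280.4  69.3] hd 4.22 q7 -2.07 tilt 0.19 units [-0.005  0.013  0.157] yaw 0.0025 w 15.6 f [ 0.7  1.  -2. ] t 12.95
```

View pics/w2.png

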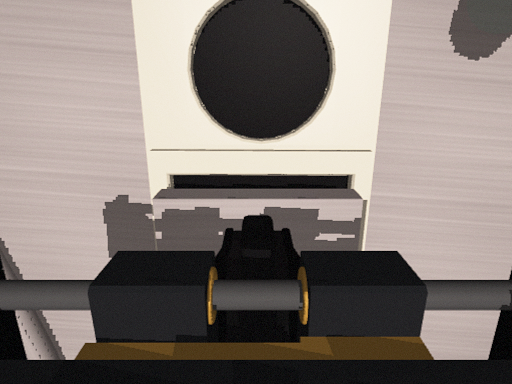

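```bash
python3 -m crank '-0.005 0.013 0.05 0.0025 -1;0 0 0.04 0 -1;0 0 0 0 -1;0 0 0 0 -1'
python3 -c "
from h import *
go(539.9,277.8,38,4.0)"
```

```text
time: 13.4
ee_pos: [0.5382, 0.2775, 0.0487]
eef_rot: [0.999, 0.035, -0.0, 0.0]
ft_force: [-0.3, 0.1, -2.3]
width: 0.0157
grip_force: 40.0
at [538.2 277.5  48.7] hd 4.07 q7 -2.07 tilt 0.04 units [ 0.008 -0.001  0.054] yaw 0.0008 w 15.7 f [-0.3  0.1 -2.3] t 13.4
```

```bash
python3 -m crank '0.008 -0.001 0.02 0.0008 -1;0 0 0.02 0 -1;0 0 0.017 0 -1;0 0 0 0 -1;0 0 0 0 -1'
python3 -c "
from h import *
go(539.9,277.8,38,4.0)"
```

```text
time: 13.9
ee_pos: [0.54, 0.278, 0.0376]
eef_rot: [0.999, 0.035, 0.0, -0.0]
ft_force: [-0.8, -0.3, -0.4]
width: 0.0158
grip_force: 40.0
at [540.  278.   37.6] hd 4.0 q7 -2.07 tilt 0.01 units [-0.001  0.001 -0.002] yaw -0.0 w 15.8 f [-0.8 -0.3 -0.4] t 13.9
```

```bash
python3 -m crank '0 0 0 0 0.2;0 0 0 0 0.2;0 0 0 0 0.2;0 0 0 0 0.2;0 0 0 0 0.2;0 0 -0.1 0 0.2;0 0 -0.2 0 0.2;0 0 -0.2 0 0.2;0 0 -0.1 0 0.2;0 0 0 0 0.2'
python3 -m crank '0.03 0.235 0 0.0633 0.2;0.04 0.235 0 0 0.2;0.04 0.235 0 0 0.2;0.04 0.235 0 0 0.2;0.04 0.235 0 0 0.2;0.04 0.235 0 0 0.2;0.04 0.235 0 0 0.2;0.04 0.235 0 0 0.2;0.04 0.235 0 0 0.2;0.04 0.235 0 0 0.2'
python3 -c "
from h import *
go(626.0,-296.3,90,-1.7)
i,K,T=cam('wrist');cv2.imwrite('pics/w3.png',i)"
```

```text
time: 14.9
ee_pos: [0.5417, 0.2788, 0.1615]
eef_rot: [0.999, 0.035, 0.003, -0.001]
ft_force: [0.4, 0.3, 1.2]
width: 0.0523
grip_force: 0.0
time: 15.9
ee_pos: [0.6083, -0.1953, 0.1567]
eef_rot: [1.0, -0.015, -0.0, -0.0]
ft_force: [1.2, 0.0, 0.5]
width: 0.0521
grip_force: 0.0
at [ 608.3 -195.3  156.7] hd -1.69 q7 -1.3 tilt 0.06 units [0.104 0.502 0.333] yaw 0.0001 w 52.1 f [1.2 0.  0.5] t 15.9
```

```bash
python3 -m crank '0.034 0.166 0 0 0.2;0.035 0.168 0 0 0.2;0.035 0.168 0 0 0.2;0 0 0.15 0 0.2;0 0 0.15 0 0.2;0 0 0 0 0.2;0 0 0 0 0.2;0 0 0 0 0.2'
python3 -c "
from h import *
go(626.0,-296.3,38,-1.7)"
```

```text
time: 16.75
ee_pos: [0.6274, -0.2947, 0.0994]
eef_rot: [1.0, -0.015, 0.001, 0.0]
ft_force: [0.5, 0.6, 0.6]
width: 0.0524
grip_force: 0.0
at [ 627.4 -294.7   99.4] hd -1.69 q7 -1.14 tilt 0.13 units [-0.007  0.008  0.307] yaw 0.0001 w 52.4 f [0.5 0.6 0.6] t 16.75
```

```bash
python3 -m crank '-0.007 0.008 0.1 0 0.2;0 0 0.1 0 0.2;0 0 0.06 0 0.2;0 0 0 0 0.2;0 0 0 0 0.2;0 0 0 0 0.2'
python3 -c "
from h import *
go(626.0,-296.3,38,-1.7)"
python3 -m crank '0 0 0.047 0 0.2;0 0 0 0 0.2;0 0 0 0 -1;0 0 0 0 -1;0 0 0 0 -1;0 0 0 0 -1;0 0 0 0 -1;0 0 0 0 -1;0 0 0 0 -1;0 0 0 0 -1' 40
python3 -c "
from h import *
go(626.0,-296.3,38,-1.7)"
```

```text
time: 17.35
ee_pos: [0.6259, -0.2964, 0.0472]
eef_rot: [1.0, -0.015, 0.001, 0.0]
ft_force: [-0.4, -0.2, -0.1]
width: 0.0521
grip_force: 0.0
at [ 625.9 -296.4   47.2] hd -1.69 q7 -1.13 tilt 0.13 units [ 0.    -0.     0.046] yaw 0.0001 w 52.1 f [-0.4 -0.2 -0.1] t 17.35
time: 18.35
ee_pos: [0.6251, -0.2962, 0.0364]
eef_rot: [1.0, -0.015, 0.0, 0.0]
ft_force: [-0.2, -0.7, 0.5]
width: 0.0157
grip_force: 40.0
at [ 625.1 -296.2   36.4] hd -1.7 q7 -1.13 tilt 0.02 units [ 0.004  0.001 -0.008] yaw -0.0 w 15.7 f [-0.2 -0.7  0.5] t 18.35
```

```bash
python3 -m crank '0 0 -0.05 0 -1;0 0 -0.1 0 -1;0 0 -0.2 0 -1;0 0 -0.2 0 -1;0 0 -0.05 0 -1;0 0 0 0 -1;-0.07 -0.23 0 0 -1;-0.07 -0.23 0 0 -1;-0.07 -0.23 0 0 -1;-0.07 -0.23 0 0 -1'
python3 -m crank '-0.07 -0.23 0 0 -1;-0.07 -0.23 0 0 -1;-0.07 -0.23 0 0 -1;-0.07 -0.23 0 0 -1;-0.07 -0.23 0 0 -1;0 0 0 0 -1;0 0 0 0 -1'
python3 -c "
from h import *
go(444.7,271.2,100,4.0)"
```

```text
time: 19.35
ee_pos: [0.5726, -0.1084, 0.1541]
eef_rot: [1.0, -0.015, -0.002, -0.0]
ft_force: [0.9, 0.6, -2.0]
width: 0.0157
grip_force: 40.0
time: 20.05
ee_pos: [0.51, 0.1224, 0.1546]
eef_rot: [1.0, -0.013, -0.001, 0.0]
ft_force: [0.2, 0.1, -2.3]
width: 0.0154
grip_force: 40.0
at [510.  122.4 154.6] hd -1.53 q7 -1.92 tilt 0.16 units [-0.346 -0.735  0.273] yaw -0.0614 w 15.4 f [ 0.2  0.1 -2.3] t 20.05
```

```bash
python3 -m crank '-0.087 -0.184 0 0 -1;-0.087 -0.184 0 0 -1;-0.087 -0.184 0 0 -1;-0.087 -0.184 0 0 -1;0 0 0.1 -0.06 -1;0 0 0.1 0 -1;0 0 0 0 -1;0 0 0 0 -1;0 0 0 0 -1'
python3 -c "
from h import *
go(444.7,271.2,70,4.0)"
```

```text
time: 20.95
ee_pos: [0.4471, 0.2702, 0.117]
eef_rot: [1.0, 0.031, 0.0, -0.0]
ft_force: [-0.3, 0.3, -2.4]
width: 0.0158
grip_force: 40.0
at [447.1 270.2 117. ] hd 3.6 q7 -2.16 tilt 0.06 units [-0.012 -0.006  0.235] yaw -0.0045 w 15.8 f [-0.3  0.3 -2.4] t 20.95
```

```bash
python3 -m crank '-0.012 -0.006 0.1 -0.0045 -1;0 0 0.1 0 -1;0 0 0.1 0 -1;0 0 0 0 -1;0 0 0 0 -1;0 0 0 0 -1'
python3 -c "
from h import *
go(444.7,271.2,36.5,4.0)"
```

```text
time: 21.55
ee_pos: [0.4447, 0.2722, 0.0578]
eef_rot: [0.999, 0.036, 0.001, -0.001]
ft_force: [-0.5, 0.1, -2.0]
width: 0.0156
grip_force: 40.0
at [444.7 272.2  57.8] hd 4.08 q7 -2.17 tilt 0.14 units [-0.001  0.005  0.107] yaw 0.0009 w 15.6 f [-0.5  0.1 -2. ] t 21.55
```

```bash
python3 -m crank '0 0.003 0.04 0.0009 -1;0 0 0.03 0 -1;0 0 0.02 0 -1;0 0 0.017 0 -1;0 0 0 0 -1;0 0 0 0 -1;0 0 0 0 -1'
python3 -c "
from h import *
go(444.7,271.2,36.5,4.0)"
```

```text
time: 22.25
ee_pos: [0.4436, 0.271, 0.0362]
eef_rot: [0.999, 0.035, -0.0, 0.0]
ft_force: [-8.3, -5.5, 18.9]
width: 0.0157
grip_force: 40.0
at [443.6 271.   36.2] hd 4.02 q7 -2.17 tilt 0.04 units [ 0.006 -0.001 -0.002] yaw 0.0002 w 15.7 f [-8.3 -5.5 18.9] t 22.25
```

```bash
python3 -m crank '0 0 0 0 0.2;0 0 0 0 0.2;0 0 0 0 0.2;0 0 0 0 0.2;0 0 0 0 0.2;0 0 -0.1 0 0.2;0 0 -0.2 0 0.2;0.1 0 -0.22 0 0.2;0.2 0 -0.22 0 0.2;0.18 0 -0.22 0 0.2'
python3 -m crank '0 0 -0.1 -0.0935 0.2;0 0 -0.1 -0.0935 0.2;0 0 0 -0.0935 0.2;0 0 0 -0.0935 0.2;0 0 0 -0.0935 0.2;0 0 0 -0.0935 0.2;0 0 0 -0.0935 0.2;0 0 0 -0.0935 0.2;0 0 0 -0.0935 0.2;0 0 0 -0.0935 0.2'
python3 -c "
from h import *
go(541,240,264,90)
i,K,T=cam('wrist');cv2.imwrite('pics/w4.png',i);np.savez('rack2.npz',K=K,T=T)
go(581,-92.8,264,90)"
```

```text
time: 23.25
ee_pos: [0.5297, 0.2771, 0.2165]
eef_rot: [0.999, 0.035, 0.0, -0.0]
ft_force: [0.9, 0.7, 0.4]
width: 0.0522
grip_force: 0.0
time: 24.25
ee_pos: [0.5288, 0.2771, 0.2543]
eef_rot: [0.716, 0.698, -0.0, -0.0]
ft_force: [-0.3, 0.2, 0.5]
width: 0.0523
grip_force: 0.0
at [528.8 277.1 254.3] hd 88.52 q7 -0.63 tilt 0.01 units [-0.184  0.066 -0.048] yaw -0.0164 w 52.3 f [-0.3  0.2  0.5] t 24.25
at [528.8 277.1 254.3] hd 89.06 q7 -0.62 tilt 0.02 units [-1.845  0.291 -0.048] yaw -0.0105 w 52.3 f [-0.5 -0.5 -0.2] t 24.3
```

View pics/w4.png

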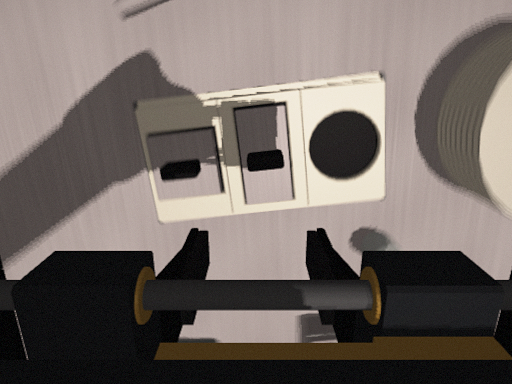

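```bash
python3 -m crank '-0.23 0.037 -0.006 -0.0105 0.2;-0.23 0.037 -0.006 0 0.2;-0.23 0.037 -0.006 0 0.2;-0.23 0.037 -0.006 0 0.2;-0.23 0.037 -0.006 0 0.2;-0.23 0.037 -0.006 0 0.2;-0.23 0.037 -0.006 0 0.2;-0.23 0.037 -0.006 0 0.2;0 0 0 0 0.2;0 0 0 0 0.2'
python3 - <<'E'
from h import *
go(581,-92.8,264,90)
i,K,T=cam('wrist');cv2.imwrite('pics/w5.png',i);np.savez('pans2.npz',K=K,T=T)
cv2.imwrite('pics/w5x.png',cv2.resize(i[30:235,160:360],None,fx=3.6,fy=2.9,interpolation=cv2.INTER_CUBIC)[:, :])
cv2.imwrite('pics/w5x.png',cv2.resize(i[35:235,160:400],None,fx=3,fy=3,interpolation=cv2.INTER_CUBIC))
E
```

```text
time: 25.3
ee_pos: [0.5815, -0.093, 0.2638]
eef_rot: [0.714, 0.7, -0.0, -0.0]
ft_force: [0.9, 0.4, -0.5]
width: 0.052
grip_force: 0.0
at [581.5 -93.  263.8] hd 88.83 q7 0.06 tilt 0.02 units [ 0.001 -0.003 -0.001] yaw -0.013 w 52.0 f [ 0.9  0.4 -0.5] t 25.3
```

View pics/w5x.png

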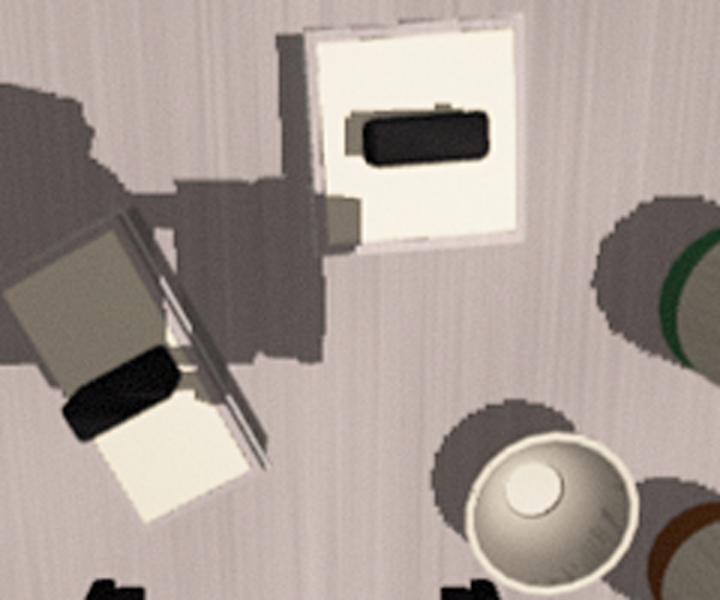

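Run:
```python
from h import *
d=np.load('pans2.npz');K,T=d['K'],d['T']
i=cv2.imread('pics/w5.png')
f=lambda c,z:ray(K,T,np.array(c)/3+[159.7,34.7],z)[:,:2]*1000
def q(n,c,z):
    P=f(c,z); e=[P[(k+1)%4]-P[k] for k in range(4)]
    print(n,P.mean(0).round(1),[round(np.linalg.norm(v),1) for v in e],[round((np.degrees(np.arctan2(v[1],v[0]))+45)%90-45,1) for v in e])
q('Slid',[(316,42),(516,28),(516,234),(328,247)],.05)
q('Srim',[(305,33),(522,15),(522,240),(322,253)],.05)
q('Llid',[(5,293),(118,232),(249,465),(148,523)],.05)
P=f([(66,405),(155,345),(182,375),(85,440),],.066);print(P.round(1))
h,s,v=cv2.split(cv2.cvtColor(i,cv2.COLOR_BGR2HSV))
m=(v<45).astype(np.uint8); m[215:]=0
for c in cv2.findContours(m,0,1)[0]:
    if cv2.contourArea(c)>200:
        for z in(.05,.082):
            P=ray(K,T,c[:,0],z)[:,:2]*1000; print(z,cv2.minAreaRect(P.astype(np.float32)),cv2.boundingRect(c),P.mean(0))
```

```text
Slid [630.5  -9.4] [np.float64(69.2), np.float64(69.8), np.float64(69.0), np.float64(70.0)] [np.float64(2.6), np.float64(2.8), np.float64(2.8), np.float64(2.9)]
Srim [630.1  -8.7] [np.float64(74.9), np.float64(76.1), np.float64(73.6), np.float64(75.2)] [np.float64(3.3), np.float64(2.9), np.float64(2.6), np.float64(3.9)]
Llid [522.2 -95.6] [np.float64(48.7), np.float64(101.1), np.float64(47.5), np.float64(104.2)] [np.float64(26.1), np.float64(26.5), np.float64(29.8), np.float64(27.1)]
[[ 499.9  -99.9]
 [ 534.2  -78.1]
 [ 543.4  -89.4]
 [ 505.9 -113.5]]
0.05 ((517.674072265625, -99.62809753417969), (47.571800231933594, 18.57660484313965), 26.7038516998291) (181, 150, 39, 32) [518.11651623 -99.55805554]
0.082 ((523.3958129882812, -91.94217681884766), (43.53247833251953, 16.99925422668457), 26.703832626342773) (181, 150, 39, 32) [523.80069341 -91.87805551]
0.05 ((364.2157287597656, -31.887149810791016), (31.065553665161133, 30.01475715637207), 38.46221160888672) (40, 95, 32, 27) [364.19080455 -31.82278939]
0.082 ((382.9676208496094, -29.953086853027344), (28.42774200439453, 27.466205596923828), 38.46234893798828) (40, 95, 32, 27) [382.94483204 -29.89419879]
0.05 ((433.0364074707031, -28.98517608642578), (27.54156494140625, 23.8240909576416), 88.89202117919922) (106, 91, 24, 27) [432.84769779 -28.91581716]
0.082 ((445.9447326660156, -27.297527313232422), (25.20301055908203, 21.801176071166992), 88.89200592041016) (106, 91, 24, 27) [445.77206039 -27.23405791]
0.05 ((632.7091674804688, -8.5038423538208), (43.93842697143555, 15.353650093078613), 3.068068504333496) (281, 73, 42, 17) [632.75403433  -8.48004317]
0.082 ((628.663330078125, -8.555261611938477), (40.20759963989258, 14.049970626831055), 3.068077564239502) (281, 73, 42, 17) [628.70432633  -8.53348791]
```

```bash
python3 -m crank '0 0 0.06 0.0863 0.2;0 0 0.06 0.0863 0.2;0 0 0.06 0.0863 0.2;0 0 0.06 0.0863 0.2;0 0 0.06 0.0863 0.2;0 0 0.06 0.0863 0.2;0 0 0.06 0.0863 0.2;0 0 0.06 0.0863 0.2;0 0 0 0 0.2;0 0 0 0 0.2'
python3 -c "
from h import *
go(522,-95.3,110,26.7)"
```

```text
time: 26.35
ee_pos: [0.5817, -0.0905, 0.1684]
eef_rot: [0.972, 0.236, 0.0, -0.0]
ft_force: [-0.0, 1.3, 1.2]
width: 0.0522
grip_force: 0.0
at [581.7 -90.5 168.4] hd 27.28 q7 -0.99 tilt 0.02 units [-0.277 -0.115  0.292] yaw 0.0065 w 52.2 f [-0.   1.3  1.2] t 26.35
```

```bash
python3 -m crank '-0.138 -0.058 0 0.0065 0.2;-0.138 -0.058 0 0 0.2;0 0 0.15 0 0.2;0 0 0.14 0 0.2;0 0 0 0 0.2;0 0 0 0 0.2;0 0 0 0 0.2'
python3 -c "
from h import *
go(522,-95.3,56,26.7)
i,K,T=cam('wrist');cv2.imwrite('pics/w6.png',i)"
```

```text
time: 27.05
ee_pos: [0.5231, -0.0958, 0.112]
eef_rot: [0.973, 0.229, 0.001, 0.0]
ft_force: [0.8, -0.5, 0.6]
width: 0.0527
grip_force: 0.0
at [523.1 -95.8 112. ] hd 26.47 q7 -0.99 tilt 0.15 units [-0.004 -0.005  0.28 ] yaw -0.0026 w 52.7 f [ 0.8 -0.5  0.6] t 27.05
```

View pics/w6.png

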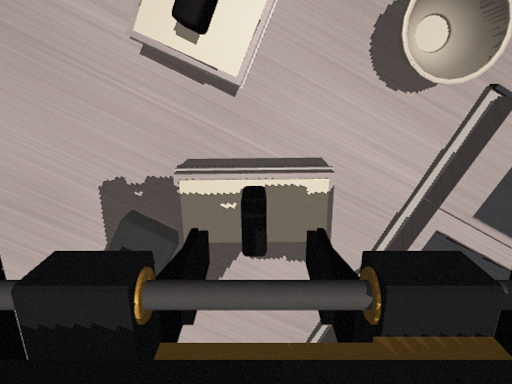

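```bash
python3 -m crank '-0.004 -0.005 0.1 -0.002 0.2;0 0 0.1 0 0.2;0 0 0.08 0 0.2;0 0 0 0 0.2;0 0 0 0 0.2'
python3 -c "
from h import *
go(522,-95.3,56,26.7)"
python3 -m crank '0 0 0 0 0.2;0 0 0 0 -1;0 0 0 0 -1;0 0 0 0 -1;0 0 0 0 -1;0 0 0 0 -1;0 0 0 0 -1;0 0 0 0 -1;0 0 0 0 -1' 50
python3 -c "
from h import *
go(522,-95.3,56,26.7)"
```

```text
time: 27.6
ee_pos: [0.5214, -0.0954, 0.0552]
eef_rot: [0.973, 0.23, 0.001, 0.0]
ft_force: [1.1, 0.3, 0.0]
width: 0.0523
grip_force: 0.0
at [521.4 -95.4  55.2] hd 26.59 q7 -0.98 tilt 0.06 units [ 0.003  0.001 -0.004] yaw -0.0012 w 52.3 f [1.1 0.3 0. ] t 27.6
time: 28.5
ee_pos: [0.5207, -0.0953, 0.0542]
eef_rot: [0.973, 0.23, 0.0, -0.0]
ft_force: [-0.1, 0.7, 1.7]
width: 0.0159
grip_force: 50.0
at [520.7 -95.3  54.2] hd 26.58 q7 -0.98 tilt 0.01 units [ 0.006  0.003 -0.009] yaw -0.0013 w 15.9 f [-0.1  0.7  1.7] t 28.5
```

```bash
python3 -m crank '0 0 -0.05 0 -1;0 0 -0.1 0 -1;0 0 -0.15 0 -1;0 0 -0.15 0 -1;0 0 0 0.0786 -1;0 0 0 0.0786 -1;0 0 0 0.0786 -1;0 0 0 0.0786 -1;0 0 0 0 -1;0 0 0 0 -1'
python3 -c "
from h import *
go(530.8,-293.9,110,-1.7)"
```

```text
time: 29.5
ee_pos: [0.5205, -0.0954, 0.1442]
eef_rot: [1.0, -0.013, -0.0, 0.0]
ft_force: [0.3, 0.0, -4.4]
width: 0.0156
grip_force: 50.0
at [520.5 -95.4 144.2] hd -1.51 q7 -1.48 tilt 0.02 units [0.078 0.991 0.171] yaw 0.0021 w 15.6 f [ 0.3  0.  -4.4] t 29.5
```

```bash
python3 -m crank '0.015 0.19 0 0.002 -1;0.015 0.2 0 0 -1;0.016 0.2 0 0 -1;0.016 0.2 0 0 -1;0.016 0.2 0 0 -1;0 0 0.08 0 -1;0 0 0.08 0 -1;0 0 0 0 -1;0 0 0 0 -1;0 0 0 0 -1'
python3 -c "
from h import *
go(530.8,-293.9,90,-1.7)
i,K,T=cam('wrist');cv2.imwrite('pics/w7.png',i)"
```

```text
time: 30.5
ee_pos: [0.5304, -0.2938, 0.1132]
eef_rot: [1.0, -0.016, 0.001, 0.0]
ft_force: [-0.1, -0.2, -4.3]
width: 0.0154
grip_force: 50.0
at [ 530.4 -293.8  113.2] hd -1.82 q7 -1.09 tilt 0.08 units [0.002 0.001 0.116] yaw -0.0013 w 15.4 f [-0.1 -0.2 -4.3] t 30.5
```

View pics/w7.png

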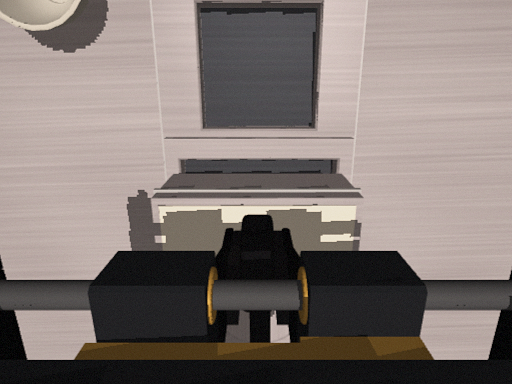

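```bash
python3 -m crank '0.002 0.004 0.06 -0.001 -1;0 0 0.06 0 -1;0 0 0.03 0 -1;0 0 0 0 -1;0 0 0 0 -1;0 0 0 0 -1'
python3 -c "
from h import *
go(530.8,-294.4,68.2,-1.7)"
```

```text
time: 31.15
ee_pos: [0.5305, -0.2948, 0.0825]
eef_rot: [1.0, -0.016, 0.0, 0.0]
ft_force: [0.8, -0.5, -4.5]
width: 0.0156
grip_force: 50.0
at [ 530.5 -294.8   82.5] hd -1.81 q7 -1.08 tilt 0.05 units [ 0.001 -0.002  0.072] yaw -0.0013 w 15.6 f [ 0.8 -0.5 -4.5] t 31.15
```

```bash
python3 -m crank '0.001 -0.002 0.02 -0.001 -1;0 0 0.02 0 -1;0 0 0.015 0 -1;0 0 0.014 0 -1;0 0 0 0 -1;0 0 0 0 -1;0 0 0 0 -1'
python3 -c "
from h import *
go(530.8,-294.4,68.2,-1.7)"
```

```text
time: 31.85
ee_pos: [0.5305, -0.2942, 0.0683]
eef_rot: [1.0, -0.015, 0.0, 0.0]
ft_force: [0.0, 0.4, -3.8]
width: 0.0157
grip_force: 50.0
at [ 530.5 -294.2   68.3] hd -1.72 q7 -1.08 tilt 0.0 units [0.002 0.001 0.   ] yaw -0.0002 w 15.7 f [ 0.   0.4 -3.8] t 31.85
```

Inside the pocket, nearly on the floor. Last half millimetre, release, rise, and go on to the square pan with a yaw-0 look.

```bash
python3 -m crank '0 0 0.004 0 -1;0 0 0 0 -1;0 0 0 0 0.2;0 0 0 0 0.2;0 0 0 0 0.2;0 0 0 0 0.2;0 0 0 0 0.2;0 0 -0.1 0 0.2;0 0 -0.2 0 0.2;0 0 -0.2 0 0.2'
python3 -m crank '0 0 -0.15 -0.0935 0.2;0 0 -0.15 -0.0935 0.2;0 0 -0.15 -0.0935 0.2;0 0 0 -0.0935 0.2;0 0 0 -0.0935 0.2;0 0 0 -0.0935 0.2;0 0 0 -0.0935 0.2;0 0 0 -0.0935 0.2;0 0 0 -0.0935 0.2;0 0 0 -0.0935 0.2'
python3 -m crank '0.2 0.05 0 -0.084 0.2;0.2 0.05 0 0 0.2;0.2 0.05 0 0 0.2;0.2 0.05 0 0 0.2;0.2 0.05 0 0 0.2;0 0 0 0 0.2;0 0 0 0 0.2'
python3 - <<'E'
from h import *
go(581,-92.8,264,90)
i,K,T=cam('wrist');cv2.imwrite('pics/w8.png',i);np.savez('pans3.npz',K=K,T=T)
cv2.imwrite('pics/w8x.png',cv2.resize(i[35:235,160:400],None,fx=3,fy=3,interpolation=cv2.INTER_CUBIC))
E
```

```text
time: 32.85
ee_pos: [0.5299, -0.294, 0.1682]
eef_rot: [1.0, -0.015, -0.001, -0.0]
ft_force: [1.0, 0.2, 0.3]
width: 0.052
grip_force: 0.0
time: 33.85
ee_pos: [0.5304, -0.2942, 0.2575]
eef_rot: [0.75, 0.661, 0.0, 0.0]
ft_force: [-0.8, -0.0, -0.4]
width: 0.0521
grip_force: 0.0
time: 34.55
ee_pos: [0.5858, -0.095, 0.2574]
eef_rot: [0.706, 0.708, -0.0, 0.0]
ft_force: [-1.6, -1.2, 0.4]
width: 0.0524
grip_force: 0.0
at [585.8 -95.  257.4] hd 90.11 q7 0.08 tilt 0.01 units [ 0.011 -0.024 -0.033] yaw 0.0013 w 52.4 f [-1.6 -1.2  0.4] t 34.55
```

View pics/w8x.png

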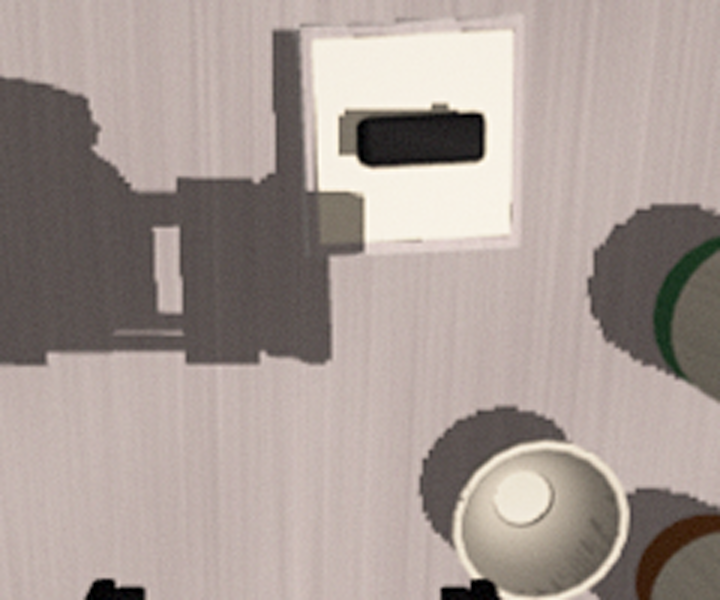

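```bash
python3 - <<'E'
from h import *
d=np.load('pans3.npz');K,T=d['K'],d['T']
f=lambda c,z:ray(K,T,np.array(c)/3+[159.7,34.7],z)[:,:2]*1000
P=f([(311,42),(514,28),(511,236),(320,247)],.05);print(P.mean(0),cv2.minAreaRect(P.astype(np.float32)))
P=f([(303,29),(521,14),(518,243)],.05);print((P[0]+P[2])/2)
go(630.4,-9,150,1.8)
E
python3 -m crank '0.1 0.05 0 0.0935 0.2;0 0 0 0.0935 0.2;0 0 0 0.0935 0.2;0 0 0 0.0935 0.2;0 0 0 0.0935 0.2;0 0 0 0.0935 0.2;0 0 0 0.0935 0.2;0 0 0 0.0935 0.2;0 0 0 0.0935 0.2;0 0 0 0.0935 0.2'
python3 -c "
from h import *
go(630.4,-9,140,2.2)"
```

```text
[630.46945007 -10.63931771] ((630.4909057617188, -10.508922576904297), (69.07109832763672, 69.50017547607422), 3.215372323989868)
[630.42209786  -9.96390185]
at [585.5 -96.6 257.5] hd 89.97 q7 0.08 tilt 0.03 units [0.438 0.224 0.537] yaw 0.9797 w 52.5 f [ 0.6 -1.4 -0.5] t 34.6
time: 35.6
ee_pos: [0.5954, -0.0781, 0.2576]
eef_rot: [0.999, 0.046, 0.0, 0.0]
ft_force: [0.1, -0.2, -0.4]
width: 0.0521
grip_force: 0.0
at [595.4 -78.1 257.6] hd 5.32 q7 -1.4 tilt 0.03 units [ 0.206 -0.328  0.588] yaw 0.0347 w 52.1 f [ 0.1 -0.2 -0.4] t 35.6
```

```bash
python3 -m crank '0.103 -0.164 0 0.026 0.2;0.103 -0.168 0 0 0.2;0 0 0.2 0 0.2;0 0 0.2 0 0.2;0 0 0.18 0 0.2;0 0 0 0 0.2;0 0 0 0 0.2;0 0 0 0 0.2'
python3 -c "
from h import *
go(630.4,-9.8,55,3.0)"
```

```text
time: 36.4
ee_pos: [0.6328, -0.0071, 0.1443]
eef_rot: [1.0, 0.03, 0.002, 0.0]
ft_force: [0.3, -0.1, 0.6]
width: 0.0522
grip_force: 0.0
at [632.8  -7.1 144.3] hd 3.44 q7 -1.55 tilt 0.22 units [-0.014  0.012  0.447] yaw 0.0049 w 52.2 f [ 0.3 -0.1  0.6] t 36.4
```

```bash
python3 -m crank '-0.014 0.012 0.15 0.005 0.2;0 0 0.15 0 0.2;0 0 0 0 0.2;0 0 0 0 0.2;0 0 0 0 0.2'
python3 -c "
from h import *
go(630.4,-9.8,55,3.0)"
```

```text
time: 36.9
ee_pos: [0.6303, -0.0089, 0.0843]
eef_rot: [1.0, 0.027, 0.002, -0.0]
ft_force: [-0.3, 0.6, 0.4]
width: 0.0522
grip_force: 0.0
at [630.3  -8.9  84.3] hd 3.04 q7 -1.55 tilt 0.22 units [-0.     0.005  0.147] yaw 0.0005 w 52.2 f [-0.3  0.6  0.4] t 36.9
```

```bash
python3 -m crank '0 0.005 0.08 0 0.2;0 0 0.062 0 0.2;0 0 0 0 -1;0 0 0 0 -1;0 0 0 0 -1;0 0 0 0 -1;0 0 0 0 -1;0 0 0 0 -1;0 0 0 0 -1;0 0 0 0 -1' 50
python3 -c "
from h import *
go(630.4,-9.8,55,3.0)"
python3 -m crank '0 0 -0.05 0 -1;0 0 -0.1 0 -1;0 0 -0.15 0 -1;0 0 -0.15 0 -1;0 0 0 0.053 -1;0 0 0 0 -1;0 0 0 0 -1'
python3 -c "
from h import *
go(626.2,-296.7,110,-1.7)"
```

```text
time: 37.9
ee_pos: [0.6289, -0.0096, 0.0533]
eef_rot: [1.0, 0.027, 0.0, -0.0]
ft_force: [0.4, 1.9, 1.6]
width: 0.0158
grip_force: 50.0
at [628.9  -9.6  53.3] hd 3.07 q7 -1.54 tilt 0.03 units [ 0.008  0.001 -0.008] yaw 0.0007 w 15.8 f [0.4 1.9 1.6] t 37.9
time: 38.6
ee_pos: [0.6278, -0.01, 0.1422]
eef_rot: [1.0, -0.014, -0.001, 0.0]
ft_force: [0.5, -0.1, -6.1]
width: 0.0158
grip_force: 50.0
at [627.8 -10.  142.2] hd -1.6 q7 -1.63 tilt 0.13 units [0.032 1.433 0.161] yaw 0.0011 w 15.8 f [ 0.5 -0.1 -6.1] t 38.6
```

```bash
python3 -m crank '0.004 0.2 0 0.001 -1;0.004 0.206 0 0 -1;0.004 0.206 0 0 -1;0.004 0.206 0 0 -1;0.004 0.206 0 0 -1;0.004 0.206 0 0 -1;0.004 0.206 0 0 -1;0 0 0 0 -1;0 0 0 0 -1;0 0 0 0 -1'
python3 -c "
from h import *
go(625.1,-296.7,85,-1.7)"
```

```text
time: 39.6
ee_pos: [0.6253, -0.2956, 0.1421]
eef_rot: [1.0, -0.015, -0.001, -0.001]
ft_force: [0.4, 0.4, -5.4]
width: 0.0159
grip_force: 50.0
at [ 625.3 -295.6  142.1] hd -1.68 q7 -1.16 tilt 0.12 units [-0.     0.006  0.285] yaw 0.0002 w 15.9 f [ 0.4  0.4 -5.4] t 39.6
```

```bash
python3 -m crank '0 0.006 0.1 0 -1;0 0 0.1 0 -1;0 0 0.08 0 -1;0 0 0 0 -1;0 0 0 0 -1;0 0 0 0 -1'
python3 -c "
from h import *
go(625.1,-296.7,67.3,-1.7)
i,K,T=cam('wrist');cv2.imwrite('pics/w9.png',i[120:260])"
```

```text
time: 40.2
ee_pos: [0.6261, -0.2984, 0.0885]
eef_rot: [1.0, -0.016, 0.001, 0.0]
ft_force: [-0.3, -0.9, -6.0]
width: 0.0155
grip_force: 50.0
at [ 626.1 -298.4   88.5] hd -1.78 q7 -1.15 tilt 0.11 units [-0.006 -0.008  0.106] yaw -0.0009 w 15.5 f [-0.3 -0.9 -6. ] t 40.2
```

View pics/w9.png

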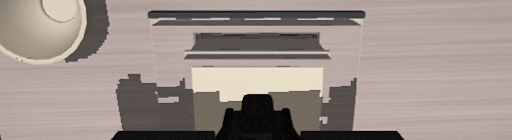

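```bash
python3 -m crank '-0.005 -0.006 0.03 -0.001 -1;0 0 0.02 0 -1;0 0 0 0 -1;0 0 0 0 -1'
python3 -c "
from h import *
go(625.1,-297,67.3,-1.7)"
```

```text
time: 40.65
ee_pos: [0.6242, -0.2971, 0.0769]
eef_rot: [1.0, -0.015, -0.0, -0.0]
ft_force: [0.3, 0.2, -5.4]
width: 0.0157
grip_force: 50.0
at [ 624.2 -297.1   76.9] hd -1.73 q7 -1.15 tilt 0.02 units [ 0.005 -0.001  0.048] yaw -0.0003 w 15.7 f [ 0.3  0.2 -5.4] t 40.65
```

```bash
python3 -m crank '0.004 0 0.015 0 -1;0 0 0.015 0 -1;0 0 0.015 0 -1;0 0 0.004 0 -1;0 0 0 0 -1;0 0 0 0 -1'
python3 -c "
from h import *
go(625.1,-297,67.3,-1.7)"
```

```text
time: 41.25
ee_pos: [0.6253, -0.297, 0.0674]
eef_rot: [1.0, -0.015, 0.0, -0.0]
ft_force: [0.9, 0.7, -4.3]
width: 0.0158
grip_force: 50.0
at [ 625.3 -297.    67.4] hd -1.71 q7 -1.15 tilt 0.02 units [-0.001 -0.     0.001] yaw -0.0001 w 15.8 f [ 0.9  0.7 -4.3] t 41.25
```

```bash
python3 -m crank '0 0 0.004 0 -1;0 0 0 0 -1;0 0 0 0 0.2;0 0 0 0 0.2;0 0 0 0 0.2;0 0 0 0 0.2;0 0 0 0 0.2;0 0 -0.1 0 0.2;0 0 -0.2 0 0.2;-0.1 0 -0.2 0 0.2'
python3 -m crank '-0.2 0 -0.15 -0.0935 -1;-0.15 0 -0.15 -0.0935 -1;0 0 -0.15 -0.0935 -1;0 0 0 -0.0935 -1;0 0 0 -0.0935 -1;0 0 0 -0.0935 -1;0 0 0 -0.0935 -1;0 0 0 -0.0935 -1;0 0 0 -0.0935 -1;0 0 0 -0.0935 -1'
python3 - <<'E'
from h import *
go(540,-337,264,90)
i,K,T=cam('wrist');np.savez('rail4.npz',K=K,T=T);cv2.imwrite('pics/w10.png',i)
s,_,_=cam('scene');d,_,_=cam('side')
cv2.imwrite('pics/all.png',np.hstack([i[:,:400],cv2.resize(s[140:340,40:340],(400,267))[:,:]] ) if 0 else np.vstack([i[20:260,60:460],np.hstack([s[150:330,70:270],d[110:290,170:370]])]))
E
```

```text
time: 42.25
ee_pos: [0.6061, -0.2953, 0.1667]
eef_rot: [1.0, -0.014, -0.0, -0.0]
ft_force: [0.3, -0.7, 1.1]
width: 0.0521
grip_force: 0.0
time: 43.25
ee_pos: [0.5353, -0.2989, 0.2566]
eef_rot: [0.75, 0.661, 0.0, 0.0]
ft_force: [0.3, -0.5, -0.3]
width: 0.0003
grip_force: 0.0
at [ 535.3 -298.9  256.6] hd 82.77 q7 0.32 tilt 0.01 units [-0.186  0.047 -0.037] yaw -0.0803 w 0.3 f [ 0.3 -0.5 -0.3] t 43.25
```

View pics/all.png

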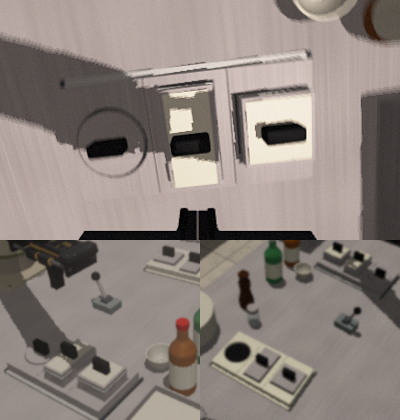

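Run:
```python
from h import *
s,Ks,Ts=cam('scene');d,Kd,Td=cam('side')
w=np.load('pans2.npz')
def tri(obs):
    A=np.zeros((3,3));b=np.zeros(3)
    for K,T,uv in obs:
        v=T[:3,:3]@np.array([(uv[0]-K[0,2])/K[0,0],(uv[1]-K[1,2])/K[1,1],1]);v/=np.linalg.norm(v)
        M=np.eye(3)-np.outer(v,v);A+=M;b+=M@T[:3,3]
    p=np.linalg.solve(A,b);print(p.round(4),[ (proj(K,T,p)[0]-uv).round(1) for K,T,uv in obs])
def blob(i,x0,y0,x1,y1,th=40):
    g=cv2.cvtColor(i,cv2.COLOR_BGR2GRAY)[y0:y1,x0:x1];m=(g<th).astype(np.uint8)
    c=max(cv2.findContours(m,0,1)[0],key=cv2.contourArea);(x,y),r=cv2.minEnclosingCircle(c);print(cv2.boundingRect(c),r);return np.array([x+x0,y+y0])
a=blob(s,155,178,175,196,60);b=blob(d,318,174,336,190,60);c=np.array([56,108.]);print(a,b)
tri([(Ks,Ts,a),(Kd,Td,b),(w['K'],w['T'],c)]);tri([(Ks,Ts,a),(Kd,Td,b)])
print('base px->z.03',ray(w['K'],w['T'],[(118,104)],.04))
cv2.imwrite('pics/lev.png',np.hstack([cv2.resize(s[170:235,145:210],(390,390),interpolation=cv2.INTER_CUBIC),cv2.resize(d[165:230,290:355],(390,390),interpolation=cv2.INTER_CUBIC)]))
```

```text
(7, 5, 7, 7) 3.546929359436035
(6, 4, 7, 6) 3.5356338024139404
[165.30000019 185.69999981] [326.5 180.5]
[ 0.3907 -0.0292  0.0959] [array([0.3, 0.2]), array([ 0.1, -0. ]), array([-0.9,  0.2])]
[ 0.3903 -0.0291  0.0962] [array([0.2, 0. ]), array([ 0.2, -0. ])]
base px->z.03 [[ 0.42915462 -0.02935399  0.04      ]]
```

View pics/lev.png

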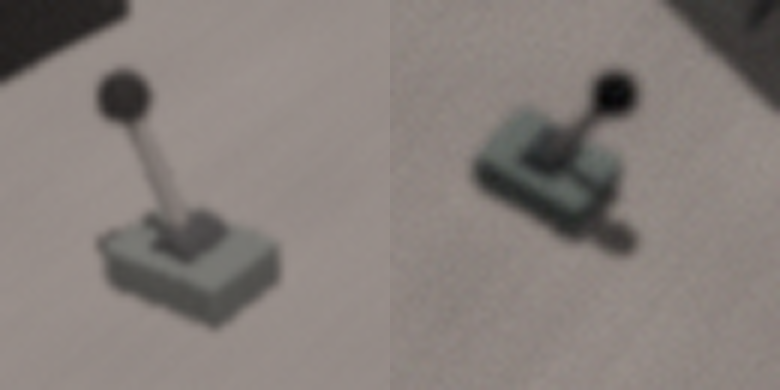

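```bash
python3 -m crank '0 0 0 -0.08 1;0.19 -0.08 0 0 1;0.19 -0.08 0 0 1;0.19 -0.08 0 0 1;0.19 -0.08 0 0 1;0.19 -0.08 0 0 1;0.19 -0.08 0 0 1;0.19 -0.08 0 0 1;0 0 0 0 1;0 0 0 0 1'
python3 -c "
from h import *
go(420,-29,150,90)"
```

```text
time: 44.5
ee_pos: [0.4251, -0.0317, 0.2569]
eef_rot: [0.71, 0.704, 0.0, 0.001]
ft_force: [0.8, -0.3, 1.0]
width: 0.0726
grip_force: 0.0
at [425.1 -31.7 256.9] hd 89.58 q7 -0.02 tilt 0.07 units [ 0.014 -0.026  0.535] yaw -0.0047 w 72.6 f [ 0.8 -0.3  1. ] t 44.5
```

```bash
python3 -m crank '0.014 -0.026 0.135 -0.005 1;0 0 0.2 0 1;0 0 0.2 0 1;0 0 0 0 1;0 0 0 0 1;0 0 0 0 1'
python3 -c "
from h import *
go(420,-29,84,90)"
```

```text
time: 45.1
ee_pos: [0.4213, -0.0297, 0.1516]
eef_rot: [0.707, 0.707, 0.001, 0.001]
ft_force: [-0.5, 0.8, 0.8]
width: 0.0869
grip_force: 0.0
at [421.3 -29.7 151.6] hd 90.0 q7 -0.03 tilt 0.17 units [ 0.003 -0.008  0.338] yaw 0.0001 w 86.9 f [-0.5  0.8  0.8] t 45.1
```

```bash
python3 -m crank '0.003 -0.008 0 0 1;0 0 0.11 0 1;0 0 0.11 0 1;0 0 0.11 0 1;0 0 0 0 1;0 0 0 0 1'
python3 -m crank '0 0.05 0 0 1;0 0.05 0 0 1;0 0.05 0 0 1;0 0.05 0 0 1;0 0.05 0 0 1;0 0.05 0 0 1;0 0.05 0 0 1;0 0 0 0 1;0 0 0 0 1'
python3 -c "
from h import *
go(502.5,-29,84,90)"
```

```text
time: 45.7
ee_pos: [0.4189, -0.0287, 0.0847]
eef_rot: [0.707, 0.708, 0.0, 0.0]
ft_force: [0.5, 0.2, 0.8]
width: 0.0871
grip_force: 0.0
time: 46.6
ee_pos: [0.4885, -0.0285, 0.0834]
eef_rot: [0.707, 0.708, 0.0, -0.0]
ft_force: [-0.3, 0.4, -0.4]
width: 0.087
grip_force: 0.0
at [488.5 -28.5  83.4] hd 90.08 q7 -0.07 tilt 0.01 units [-0.003  0.07  -0.003] yaw 0.0009 w 87.0 f [-0.3  0.4 -0.4] t 46.6
```

```bash
python3 -m crank '0 0.03 0 0 1;0 0.03 0 0 1;0 0.01 0 0 1;0 0 0 0 1;0 0 0 0 1'
python3 - <<'E'
from h import *
go(502.5,-29,84,90)
s,Ks,Ts=cam('scene');d,Kd,Td=cam('side')
for a in (-.5,.85,1.0): 
    p=[.429+.08*np.sin(a-.5 if a>0 else a),-.029,.026+.08*np.cos(a-.5 if a>0 else a)];print(proj(Ks,Ts,p),proj(Kd,Td,p))
for n,i,(x,y) in(('s',s,(155,178)),('d',d,(290,165))): cv2.imwrite(f'pics/l{n}.png',i)
cv2.imwrite('pics/lev2.png',np.hstack([cv2.resize(s[170:235,145:210],(390,390),interpolation=cv2.INTER_CUBIC),cv2.resize(d[165:230,290:355],(390,390),interpolation=cv2.INTER_CUBIC)]))
E
```

```text
time: 47.1
ee_pos: [0.4916, -0.0289, 0.0809]
eef_rot: [0.707, 0.707, -0.009, -0.008]
ft_force: [-42.9, 0.7, 25.7]
width: 0.087
grip_force: 21.7
at [491.6 -28.9  80.9] hd 90.04 q7 -0.07 tilt 1.34 units [-0.001  0.054 -0.017] yaw 0.0004 w 87.0 f [-42.9   0.7  25.7] t 47.1
[[165.61947938 185.72690233]] [[326.55015887 180.44809901]]
[[184.21828072 190.4422102 ]] [[309.02846962 170.82282991]]
[[187.56350705 193.04069039]] [[306.02415683 170.50906818]]
```

```bash
python3 -m crank '0 -0.06 0 0 1;0 -0.06 0 0 1;0 -0.04 0 0 1;0 0 -0.15 0 1;0 0 -0.2 0 1;0 0 -0.2 0 1;-0.2 0 -0.1 0 1;-0.2 0 0 0 1;-0.2 0 0 0 1;-0.2 0 0 0 1'
python3 - <<'E'
from h import *
go(502.5,-29,84,90)
s,Ks,Ts=cam('scene');d,Kd,Td=cam('side')
f=lambda i:cv2.resize(i,(390,390),interpolation=cv2.INTER_CUBIC)
def blob(i,x0,y0,x1,y1,th=60):
    g=cv2.cvtColor(i,cv2.COLOR_BGR2GRAY)[y0:y1,x0:x1];m=(g<th).astype(np.uint8)
    for c in cv2.findContours(m,0,1)[0]: print((x0,y0),cv2.boundingRect(c))
blob(s,175,180,200,205);blob(d,298,160,322,182)
cv2.imwrite('pics/lev3.png',np.hstack([f(s[170:235,145:210]),f(d[150:215,280:345])]))
E
```

```text
time: 48.2
ee_pos: [0.4706, -0.1902, 0.2144]
eef_rot: [0.706, 0.708, 0.001, 0.001]
ft_force: [1.0, 0.4, -0.1]
width: 0.0872
grip_force: 0.0
at [ 470.6 -190.2  214.4] hd 90.1 q7 0.29 tilt 0.14 units [0.806 0.159 0.652] yaw 0.0011 w 87.2 f [ 1.   0.4 -0.1] t 48.2
(175, 180) (7, 11, 7, 7)
(298, 160) (8, 9, 6, 7)
(298, 160) (19, 8, 1, 2)
(298, 160) (21, 7, 3, 4)
(298, 160) (21, 5, 2, 2)
```

View pics/lev3.png

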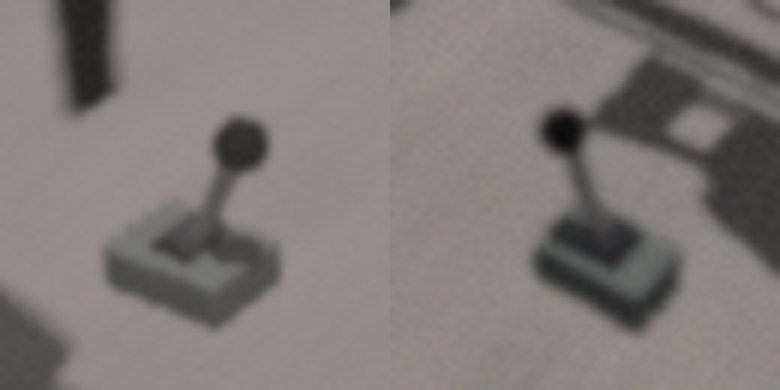

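Run:
```python
from h import *
s,Ks,Ts=cam('scene');d,Kd,Td=cam('side')
def cen(i,x0,y0,x1,y1):
    g=255-cv2.cvtColor(i,cv2.COLOR_BGR2GRAY)[y0:y1,x0:x1].astype(float); w=np.clip(g-185,0,None)
    y,x=np.mgrid[y0:y1,x0:x1]; return np.array([(w*x).sum(),(w*y).sum()])/w.sum()
s0=cv2.imread('pics/scene0.png');d0=cv2.imread('pics/side0.png')
def tri(a,b):
    P=[np.diag([1,1,1])@K@np.linalg.inv(T)[:3] for K,T in((Ks,Ts),(Kd,Td))]
    p=cv2.triangulatePoints(P[0],P[1],a.reshape(2,1),b.reshape(2,1));return (p[:3]/p[3]).ravel()
a0,b0=cen(s0,159,180,172,192),cen(d0,321,175,333,187);a1,b1=cen(s,179,188,192,200),cen(d,303,166,315,178)
p0,p1=tri(a0,b0),tri(a1,b1);print(a0,b0,a1,b1,p0,p1)
L=np.linalg.norm(p1-p0);print('chord',L,'theta',2*np.arcsin(L/.16),2*np.arcsin(L/.15))
```

```text
[164.92388202 186.31018078] [326.78734364 180.49448124] [184.62527964 194.10626398] [308.68667132 171.53663643] [ 0.38997969 -0.03081879  0.09498563] [ 0.45971333 -0.03306104  0.09260288]
chord 0.0698103516836311 theta 0.9029977397058526 0.9681782651319986
```

```bash
python3 -m crank '0 0 -0.1 0 1;0 0 0 0 1;0 0 0 0 1'; python3 -c "
from bench import workorder
print(workorder.close_job())"
```

```text
time: 48.7
ee_pos: [0.471, -0.1874, 0.2338]
eef_rot: [0.706, 0.708, 0.0, 0.001]
ft_force: [0.6, 0.2, 0.4]
width: 0.0873
grip_force: 0.0
the job is handed in; nothing more can be done
None
```

I handed the job in at about 49 s; no verdict came back. The long and square pans are seated in their pockets with their covers in the rack slots, the round pocket keeps its cover (I saw no round pan), and the lever is over to on, at an estimated 0.9–1.0 rad.

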